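# Load and drive a bench-mounted cartridge gun

## Robot

A 6-joint arm with a two-finger parallel gripper is mounted at the origin on the work surface. World frame = base frame: x ahead of the robot, y to its left, z up, the work surface at z = 0. Lengths are in m, angles in degrees, forces in N, time in s.
With the tool pointing down it reaches from about 0.35 to 0.875 m from the base axis. Payload 4.2 kg.
Tool frame: the origin (TCP) lies between the finger pads, 19 mm behind the fingertips; this is the grasp point; z points along the fingers, y is the line along which they close (so a half turn about z gives the same grasp; the last joint's range is limited). The gripper opens to 87 mm and grips with 3 to 60 N. Pads are 19 mm wide; open, the fingers measure 117 mm over their backs; the gripper's body (75 mm by 190 mm) begins 51 mm behind the grasp point.
Start: joints at [-56.746, 22.042, 0.453, 0, -68.411, -14.817], TCP at [0.198, -0.593, 0.241] pointing down, gripper open.
Joint ranges: [-179.83, 179.83], [-69.29, 118.12], [-61.27, 80.66], [-181.25, 117.63], [-171.15, -9.14], [-177.46, 177.46]. Speed limits (degrees/s): [159.86, 159.86, 180, 180, 180, 180].

## Interface

Orientations are given as a 3x3 rotation matrix whose columns are the frame's x, y, z axes.
In Python, from station import sense, eyes, r gives the robot as it stands.
- The arm moves only by the tool jog_arm, never from a script. Its argument "increments" is a list of rows, each a list of 4 numbers: the shift along the tool's x, y, z normalised to -1 to 1, where 1 is 0.02 m, then the turn about the tool's z normalised to -1 to 1, where 1 is 0.08 rad. A call has 1 to 10 rows; each row shifts and turns the commanded pose from where the row before left it, along the tool's axes as they then stand; what a row does not reach is not made up. A row lasts 1/10 s, in which the tool goes at most 50 mm and 8.59 degrees, less where a joint would pass 70% of its speed; a pose out of reach is approached as far as the arm can. A call with a number of a shift or a turn outside -1 to 1 is refused whole. A call with a gripper value outside its range is refused whole. "grip" is the finger opening in mm, from 0 to 87, set as the call begins (left out, the last holds). The fingers move at their own pace and stop on an object; the grip force is fixed at half the most. Time passes only in rows, so rows that do not move let the fingers close. It gives the time, the measured TCP pose, the force, the opening and the grip force at its end, in the units of the state.
- sense(): the state, without advancing time (a new reading comes with each control period).
- eyes.capture(name): name is "scene" or "top" or "wrist"; returns the picture (420x560x3 uint8, blue, green, red); there is no depth.
- eyes.get_calibration(name): a dict with "camera_matrix" (3x3 intrinsics, pixels), "R" (3x3) and "t" (3): a world point X has camera coordinates R X + t; the wrist camera has in their place "T_tool_cam" (4x4, takes a point from camera to tool coordinates, whose origin is the TCP and whose axes are the flange's). Camera axes: x right, y down, z forward; pixel columns grow to the right and rows downward; lengths in m; the calibration is good to about 2 mm. A picture is of the moment at which its call begins: read the wrist's pose just before it. get_calibration takes no time and is no camera call.
- r.finish_job(): hands the job in; it is judged then, once.
Trained networks look in the newest picture that a camera, given by its name, has taken for a name from the list of things; names that differ only in an ending like _2 or _b are one class to them, and where a whole thing is asked for, a point or a joint stands for the part that bears it (a point fixed in the world has none). Each returns a list of dicts, best first, with "conf" (0 to 1); they miss things now and then, are a little off and sometimes report something else, mostly with a low value. They report only what shows in the picture. A call takes as long as a camera call. They do not tell look-alikes from the thing itself.
- eyes.spot_in(camera, name): "centre" ([x, y, z] in m, in world coordinates, good to about 4 mm: the middle of the surface that is visible of it).
- eyes.outline_of(camera, name): "mask" (420x560 bool, what is visible of it).
The state is a dict: "time_s": time; "joints": joint angles; "joint_velocities": joint speeds; "effort": joint torques, N m; "tcp_pos": TCP position; "ee_rot": TCP orientation; "wrist_force": force on the tool from outside, world axes, zero at the start; "moment": the same for the moment, N m; "gripper_width": opening from 0.0 (shut) to 1.0 (fully open); "gripper_force": force on a finger pad.
Only numpy, scipy, OpenCV 4.12 (cv2) and the standard library are available. Lean on these libraries where they do the work, as an engineer would, in place of code of your own. Each camera call takes 0.05 s, during which the arm holds its last target. There are 200 camera calls.

## Task

Load the cartridge gun that is fixed upside down on the bench: lay the long cartridge (not the short one) on its two rails, nose through the slot of the front plate, and let go of it. Then turn the black catch bar at the gun's rear clockwise until it clicks over, and after that squeeze the trigger fully towards the fixed grip, so that the cartridge is driven up against the front plate, and let the trigger spring right back. Leave the short cartridge, the hammer and the loose wooden form where they are.

Things in the scene. Friction and masses are not known exactly. Their poses are not given: they have to be found in the camera images.
- gun: Cartridge gun mounted upside down on a brown board 385 x 80 x 12 mm, fixed to the bench. Origin on the bench under the middle of the loading bay, x to the nozzle end, z up. In mm: front plate x 85 to 93; bay with rails behind it; grey drive housing x -185 to -100 (44 wide, top z 74) with trigger and fixed grip standing on it; catch housing x -271 to -193 (60 wide, top z 60)
- plate_face (a point): Centre of the rear face of the gun's front plate, on the bay's axis (65 mm above the bench). The plate is 60 mm wide, 8 thick, top at z 90, with a U slot 32 wide, open at the top, its floor at z 49, for the nose. The cartridge's front shoulder must end against this face
- bay_axis (a point): Point on the bay's axis, 65 mm above the bench, 83 mm behind the plate: where the middle of the long cartridge may be laid (18 mm gap in front, 14 behind). Axes as the gun's. The cartridge rests on two bare steel rails (radius 5 mm, 16 mm each side of the axis, 22 below it, from gun x -26 to the plate)
- pusher_face (a point): Front face of the steel pusher disc (32 mm diameter) that closes the bay at the rear, on its axis, 162 mm behind the front plate at rest. The trigger drives it forward by up to 31 mm; it goes back with the trigger
- grip_rear (a point): Rear (outer) face of the fixed black grip just behind the trigger, on the gun's centre plane, 125 mm above the bench. The grip is 16 mm thick along the gun's x, 28 wide, its top 145 mm above the bench, and does not move
- trigger_pad (a point): Front face of the black trigger lever (80 x 24 x 12 mm), 68 mm up from its hinge, 118 mm above the bench. At rest it leans to the nozzle end, top 133 mm high; it is pressed rearward to the grip with about 12 N. Grip's rear face to this face: 57 mm at rest (62 at the top), 36 squeezed. Only the trigger moves: the gripper's middle must end 18 mm ahead of the grip's rear face
- trigger (a joint): Trigger angle: 0 released, 0.32 rad squeezed fully to its stop (upright); springs back by itself
- catch (a joint): Catch bar angle: 0 as found (bar along the gun's x axis), grows clockwise seen from above to its stop at 1.2 rad. A tumbling steel weight on the housing's end throws it back if left before 0.6 rad and on to 1.2 when turned past it (about 0.15 N m)
- catch_grip (a point): Centre of the black catch bar (64 mm long, 14 mm wide, 30 mm high, top 99 mm above the bench), on its upright turning axis, at the TCP height to grip it (93 mm); turns with the bar, its x axis along the bar
- cartridge: The long cartridge, white barrel with a paper label: lies along its x axis, nose to +x. Barrel 130 mm long, 44 mm in diameter, with a square grey flange 44 x 44 x 8 mm at the rear end (stops it rolling) and a grey nose stub 16 mm in diameter, 30 mm long at the front. Origin on its axis at the middle of the barrel (22 mm above the bench when lying). 220 g
- cartridge_tip (a point): Tip of the long cartridge's nose, 95 mm from its origin; 30 mm ahead of the shoulder
- short_cartridge: Short cartridge of the same make, barrel only 85 mm long, 44 mm in diameter, same flange and nose. Bystander. Origin on its axis at the middle of the barrel, nose to +x
- form: Loose brown wooden form with a hollow top, 45 (x) x 110 (y) x 95 mm high, standing on the bench. Bystander. Origin at the centre of its underside
- tall_form: Fixed brown wooden form with a hollow top, 100 (x) x 45 (y) x 125 mm high, beside the gun on the side away from the robot. Origin at the centre of its underside
- hammer: Orange dead-blow hammer, 260 mm long, lying on the bench. Bystander. Origin under its middle, head to +x
Not all that is in view belongs to the job. Leave any orange or purple look-alike of the cartridge alone.

How it is judged (in metres and radians):
On the way, in this order (a step that is already met when the one before it is completed fails the run):
1. the long cartridge lies on the gun's rails, nose forward in the slot, let go of and at rest (y of cartridge in the frame of gun between -0.006 and 0.006 m and z of cartridge in the frame of gun between 0.06 and 0.07 m and angle between the x axis of cartridge and the x axis of gun, either way round below 0.08 rad and x of cartridge_tip in the frame of gun between 0.08 and 0.118 m and linear speed of cartridge below 0.02 m/s and contact force between the fingers and cartridge below 0.2 N), for 0.2 s.
2. the catch has clicked over (beyond 1.05 rad), the cartridge still in the bay (y of cartridge in the frame of gun between -0.006 and 0.006 m and z of cartridge in the frame of gun between 0.06 and 0.07 m and angle between the x axis of cartridge and the x axis of gun, either way round below 0.08 rad and value of joint catch above 1.05 rad), for 0.2 s.
3. the trigger is squeezed fully (beyond 0.28 of 0.32 rad) with the catch over (all of step 2 and value of joint trigger above 0.28 rad), for 0.1 s.
At the end, for the whole second after the job is handed in: The long cartridge lies on the gun's rails (within 6 mm sideways, 5 mm in height and 0.08 rad of the bay's axis), nose forward, its shoulder within 6 mm of the front plate, at rest and let go of; the catch is over (beyond 1.05 rad) and the trigger is back (below 0.03 rad) (all of step 2 and x of cartridge_tip in the frame of gun between 0.109 and 0.118 m and linear speed of cartridge below 0.02 m/s and contact force between the fingers and cartridge below 0.2 N and value of joint trigger below 0.03 rad); the robot touches nothing.
It fails at once if the short cartridge is moved by more than 25 mm (distance of short_cartridge from where it was at the start of the episode above 0.025 m).
It fails at once if the loose form is moved by more than 25 mm (distance of form from where it was at the start of the episode above 0.025 m).
It fails at once if the hammer is moved by more than 25 mm (distance of hammer from where it was at the start of the episode above 0.025 m).
It also fails if it takes over 56 s, if anything falls off the work surface, if the arm or the gripper's body presses on something with over 40 N, if the wrist force passes 120 N, or if a joint passes its speed limit or range.

## Working session

There is one attempt and no reset: what is moved stays moved. The work goes in short steps, Python scripts to look and compute and a tool call to move; the robot and the scene stay as the last step left them, time stands still between calls to the robot, and variables do not carry over. Pictures are saved under pics/ and viewed, at most 10 in all, crops included, and the job is handed in when it is done.

Besides the shell and the picture viewer there is one more tool, called after ">>>" as name(argument=value, ...), one argument or row to a line, values as JSON. jog_arm: Moves the arm, as the interface text tells. Its arguments: {"type":"object","properties":{"increments":{"type":"array"},"grip":{"type":"number"}},"required":["increments"]}

```bash
mkdir -p pics; python3 - <<'E'
from station import sense, eyes, r
import cv2,numpy as np
s=sense();print(s['time_s'],s['tcp_pos'],s['ee_rot'],s['gripper_width'])
for c in("scene","top"):
    im=eyes.capture(c);cv2.imwrite(f"pics/{c}0.png",im)
    for n in("gun","cartridge","short_cartridge","form","tall_form","hammer","catch_grip","trigger_pad","plate_face","grip_rear","pusher_face"):
        try:
            print(c,n,[(np.round(d['centre'],3).tolist(),round(d['conf'],2)) for d in eyes.spot_in(c,n)][:4])
        except Exception as e: print(c,n,e)
E
```

```text
0.0 [ 0.19750199 -0.59238763  0.24016613] [[-9.48734028e-01 -3.16074620e-01 -7.61338781e-04]
 [-3.16075525e-01  9.48731899e-01  2.01169391e-03]
 [ 8.64610012e-05  2.14920302e-03 -9.99997687e-01]] 1.0020267213485643
scene gun [([0.614, -0.035, 0.031], 0.84)]
scene cartridge [([0.218, 0.349, 0.039], 0.96), ([0.366, 0.278, 0.037], 0.91), ([0.29, 0.542, 0.032], 0.55)]
scene short_cartridge [([0.434, 0.051, 0.037], 0.96)]
scene form [([0.616, -0.03, 0.028], 0.69), ([0.761, 0.113, 0.099], 0.55)]
scene tall_form [([0.761, 0.113, 0.1], 0.89), ([0.602, -0.004, 0.07], 0.67)]
scene hammer [([0.589, 0.444, 0.026], 0.63)]
scene catch_grip [([0.604, -0.156, 0.083], 0.95)]
scene trigger_pad [([0.61, -0.035, 0.118], 0.49)]
scene plate_face [([0.61, -0.034, 0.031], 0.63)]
scene grip_rear [([0.613, -0.03, 0.032], 0.94)]
scene pusher_face [([0.6, -0.004, 0.074], 0.6)]
top gun [([0.586, -0.01, 0.025], 0.81)]
top cartridge [([0.282, 0.544, 0.038], 0.82), ([0.354, 0.275, 0.043], 0.79), ([0.201, 0.352, 0.042], 0.56), ([0.594, -0.159, 0.089], 0.44)]
top short_cartridge [([0.426, 0.058, 0.037], 0.7), ([0.591, -0.154, 0.09], 0.54)]
top form [([0.38, -0.265, 0.089], 0.85), ([0.587, -0.006, 0.027], 0.32)]
top tall_form [([0.726, 0.115, 0.109], 0.82)]
top hammer [([0.582, 0.45, 0.025], 0.89), ([0.382, -0.262, 0.09], 0.54)]
top catch_grip [([0.593, -0.155, 0.09], 0.7), ([0.591, -0.009, 0.028], 0.66)]
top trigger_pad []
top plate_face [([0.588, -0.01, 0.028], 0.73)]
top grip_rear [([0.591, -0.011, 0.027], 0.85)]
top pusher_face [([0.356, 0.277, 0.042], 0.54), ([0.592, -0.003, 0.071], 0.44)]
```

View pics/top0.png

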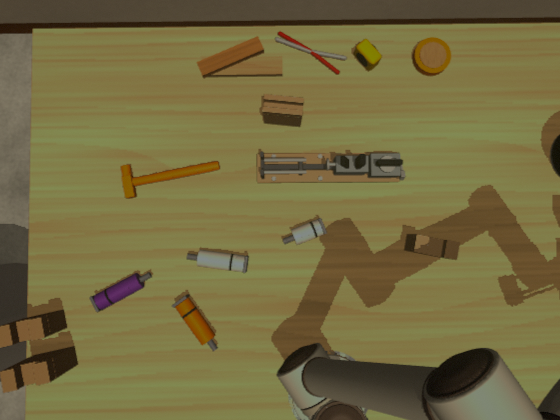

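View pics/scene0.png

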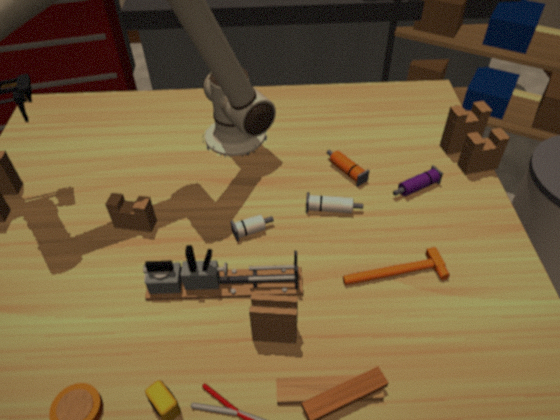

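The candidates in the top view are the long white cartridge (220,260), the short white one (304,232), the orange look-alike (196,322) and the purple look-alike (120,290). I choose the white one at (220,260), with its nose to the left (+y). The gun lies at (257–403,167) with its nozzle to the left. Next is a close crop.

```bash
python3 - <<'E'
import cv2
from station import eyes
im=cv2.imread("pics/top0.png")[145:278,180:412]
cv2.imwrite("pics/crop.png",cv2.resize(im,(798,458),interpolation=cv2.INTER_CUBIC))
for c in("top","scene","wrist"):print(c,eyes.get_calibration(c))
E
```

```text
top {'camera_matrix': array([[463.61789655,   0.        , 285.86106091],
       [  0.        , 463.61789655, 204.25324221],
       [  0.        ,   0.        ,   1.        ]]), 'R': array([[-0.01545292, -0.99980018,  0.0126813 ],
       [-0.99776418,  0.01459421, -0.06522006],
       [ 0.06502196, -0.01366079, -0.99779032]]), 't': array([0.11210161, 0.49710538, 1.22397636])}
scene {'camera_matrix': array([[486.89053348,   0.        , 278.41419769],
       [  0.        , 486.89053348, 213.22705291],
       [  0.        ,   0.        ,   1.        ]]), 'R': array([[ 0.03440035,  0.99926419, -0.0169615 ],
       [ 0.72825392, -0.03668636, -0.68432473],
       [-0.68444345,  0.01118873, -0.72898009]]), 't': array([-0.14558781, -0.25897926,  1.6260812 ])}
wrist {'camera_matrix': array([[333.99261506,   0.        , 281.38267968],
       [  0.        , 333.99261506, 209.18909288],
       [  0.        ,   0.        ,   1.        ]]), 'T_tool_cam': array([[-9.72364361e-04, -9.56386155e-01, -2.92103710e-01,
         8.04577037e-02],
       [ 9.99999326e-01, -1.11542166e-03,  3.23207546e-04,
         5.84274576e-04],
       [-6.34930026e-04, -2.92103199e-01,  9.56386594e-01,
        -1.42314183e-01],
       [ 0.00000000e+00,  0.00000000e+00,  0.00000000e+00,
         1.00000000e+00]])}
```

View pics/crop.png

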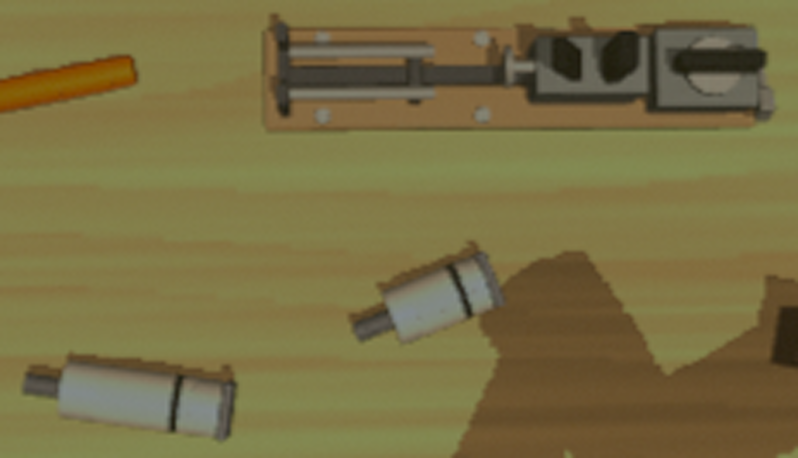

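The crop shows the long cartridge, nose tip at (24,382) and flange at (228,407), about 1.6 times longer in the barrel than the short one at (440,295). The gun's rails end at (433,48/95), with the catch bar centre at (720,60).

```bash
cat > h.py <<'E'
import numpy as np
from station import eyes,sense
def ray(c,u,v,z,st=None):
    k=eyes.get_calibration(c);d=np.linalg.inv(k['camera_matrix'])@[u,v,1]
    if c=='wrist':
        T=k['T_tool_cam'];R=st['ee_rot'];R=np.array(R)
        d=R@T[:3,:3]@d;o=R@T[:3,3]+st['tcp_pos']
    else:
        R=np.array(k['R']);o=-R.T@k['t'];d=R.T@d
    return o+d*(z-o[2])/d[2]
E
python3 - <<'E'
from h import *
f=798/232
def p(n,a,b,z): print(n,np.round(ray('top',180+(a+.5)/f-.5,145+(b+.5)/f-.5,z),4))
p('boardLB',265,130,.012);p('boardLT',265,28,.012);p('boardRB',757,127,.012)
p('rail1 end',433,48,.048);p('rail2 end',433,95,.045);p('rail1 f',290,50,.048);p('rail2 f',290,94,.045)
p('catch a',673,62,.099);p('catch b',766,60,.099)
p('drvhouse c',645,97,.074);p('drvhouse c2',532,95,.074)
p('catchhouse c',756,106,.060);p('chl',655,107,.06);p('cht',755,30,.06)
p('tip',24,382,.022);p('flange',232,407,.022);p('shoulder',62,386,.022)
E
```

```text
boardLB [0.5588 0.182  0.012 ]
boardLT [0.6393 0.1811 0.012 ]
boardRB [ 0.5558 -0.2036  0.012 ]
rail1 end [0.6158 0.0516 0.048 ]
rail2 end [0.5801 0.0521 0.045 ]
rail1 f [0.6157 0.1606 0.048 ]
rail2 f [0.5824 0.1611 0.045 ]
catch a [ 0.5948 -0.1207  0.099 ]
catch b [ 0.5953 -0.189   0.099 ]
drvhouse c [ 0.5726 -0.1043  0.074 ]
drvhouse c2 [ 0.5752 -0.02    0.074 ]
catchhouse c [ 0.5664 -0.1908  0.06  ]
chl [ 0.5667 -0.1143  0.06  ]
cht [ 0.6243 -0.1918  0.06  ]
tip [0.3664 0.3681 0.022 ]
flange [0.3448 0.2092 0.022 ]
shoulder [0.3629 0.3391 0.022 ]
```

```bash
cat >> h.py <<'E'
def plan(p0,th0,p1,th1,n=None):
    "rows of tool-axis increments from (p0,th0 deg) to (p1,th1); th = heading of tool x"
    p0=np.array(p0,float);p1=np.array(p1,float)
    dth=(th1-th0+180)%360-180; n0=max(np.linalg.norm(p1-p0)/.0195,abs(np.radians(dth))/.078)
    n=n or int(np.ceil(n0)); p=p0.copy();th=th0;out=[]
    for i in range(n):
        d=(p1-p)/(n-i);t=np.radians(th);c,s=np.cos(t),np.sin(t)
        dt=-(np.radians(dth)-np.radians(th-th0))/(n-i)
        row=[round(float(v),2) for v in((c*d[0]+s*d[1])/.02,(s*d[0]-c*d[1])/.02,-d[2]/.02,dt/.08)]
        out.append(row);t2=np.array(row)
        p+=.02*np.array([c*t2[0]+s*t2[1],s*t2[0]-c*t2[1],-t2[2]]);th-=np.degrees(.08*t2[3])
    for i in range(0,n,10):print(str(out[i:i+10]).replace(' ',''))
    print('end',np.round(p,4),round(th,2))
E
python3 -c "
from h import *
plan([.1975,-.5924,.2402],-161.6,[.5,-.02,.26],-89.4)"
```

```text
[[-0.69,0.66,-0.03,-0.46],[-0.71,0.63,-0.03,-0.46],[-0.73,0.61,-0.03,-0.46],[-0.76,0.58,-0.03,-0.46],[-0.78,0.55,-0.03,-0.46],[-0.8,0.52,-0.03,-0.46],[-0.82,0.49,-0.03,-0.46],[-0.83,0.46,-0.03,-0.46],[-0.85,0.43,-0.03,-0.46],[-0.86,0.4,-0.03,-0.46]]
[[-0.88,0.37,-0.03,-0.46],[-0.89,0.33,-0.03,-0.46],[-0.9,0.3,-0.03,-0.47],[-0.91,0.27,-0.03,-0.46],[-0.92,0.23,-0.03,-0.47],[-0.93,0.2,-0.03,-0.46],[-0.94,0.16,-0.03,-0.47],[-0.94,0.13,-0.03,-0.46],[-0.95,0.09,-0.03,-0.47],[-0.95,0.06,-0.03,-0.46]]
[[-0.95,0.02,-0.03,-0.47],[-0.95,-0.01,-0.03,-0.46],[-0.95,-0.05,-0.03,-0.47],[-0.95,-0.08,-0.03,-0.46],[-0.95,-0.12,-0.03,-0.47],[-0.94,-0.15,-0.03,-0.46],[-0.93,-0.19,-0.03,-0.47],[-0.93,-0.22,-0.03,-0.46],[-0.92,-0.26,-0.03,-0.47],[-0.91,-0.29,-0.02,-0.46]]
[[-0.89,-0.32,-0.03,-0.47],[-0.88,-0.36,-0.02,-0.46],[-0.87,-0.39,-0.03,-0.47],[-0.86,-0.42,-0.02,-0.46]]
end [ 0.4999 -0.0199  0.26  ] -89.41
```

>>> jog_arm(
  increments=[
    [-0.69,0.66,-0.03,-0.46],
    [-0.71,0.63,-0.03,-0.46],
    [-0.73,0.61,-0.03,-0.46],
    [-0.76,0.58,-0.03,-0.46],
    [-0.78,0.55,-0.03,-0.46],
    [-0.8,0.52,-0.03,-0.46],
    [-0.82,0.49,-0.03,-0.46],
    [-0.83,0.46,-0.03,-0.46],
    [-0.85,0.43,-0.03,-0.46],
    [-0.86,0.4,-0.03,-0.46],
  ],
)

```text
time_s: 2.2
tcp_pos: [0.2869, -0.4237, 0.2474]
ee_rot: [[-0.77, -0.638, 0.0], [-0.638, 0.77, -0.0], [-0.0, -0.0, -1.0]]
wrist_force: [0.6, -0.3, -0.3]
gripper_width: 0.998
gripper_force: 0.0
```

>>> jog_arm(
  increments=[
    [-0.88,0.37,-0.03,-0.46],
    [-0.89,0.33,-0.03,-0.46],
    [-0.9,0.3,-0.03,-0.47],
    [-0.91,0.27,-0.03,-0.46],
    [-0.92,0.23,-0.03,-0.47],
    [-0.93,0.2,-0.03,-0.46],
    [-0.94,0.16,-0.03,-0.47],
    [-0.94,0.13,-0.03,-0.46],
    [-0.95,0.09,-0.03,-0.47],
    [-0.95,0.06,-0.03,-0.46],
  ],
)

```text
time_s: 3.2
tcp_pos: [0.3757, -0.2555, 0.2535]
ee_rot: [[-0.487, -0.874, 0.0], [-0.874, 0.487, -0.0], [-0.0, -0.001, -1.0]]
wrist_force: [0.2, 0.2, 0.6]
gripper_width: 1.005
gripper_force: 0.0
```

>>> jog_arm(
  increments=[
    [-0.95,0.02,-0.03,-0.47],
    [-0.95,-0.01,-0.03,-0.46],
    [-0.95,-0.05,-0.03,-0.47],
    [-0.95,-0.08,-0.03,-0.46],
    [-0.95,-0.12,-0.03,-0.47],
    [-0.94,-0.15,-0.03,-0.46],
    [-0.93,-0.19,-0.03,-0.47],
    [-0.93,-0.22,-0.03,-0.46],
    [-0.92,-0.26,-0.03,-0.47],
    [-0.91,-0.29,-0.02,-0.46],
  ],
)

```text
time_s: 4.2
tcp_pos: [0.4646, -0.0869, 0.2593]
ee_rot: [[-0.136, -0.991, 0.0], [-0.991, 0.136, 0.0], [-0.0, -0.0, -1.0]]
wrist_force: [0.8, -0.6, 0.3]
gripper_width: 0.999
gripper_force: 0.0
```

>>> jog_arm(
  increments=[
    [-0.89,-0.32,-0.03,-0.47],
    [-0.88,-0.36,-0.02,-0.46],
    [-0.87,-0.39,-0.03,-0.47],
    [-0.86,-0.42,-0.02,-0.46],
    [0,0,0,0],
    [0,0,0,0],
  ],
)

```text
time_s: 4.8
tcp_pos: [0.4997, -0.0199, 0.2609]
ee_rot: [[0.012, -1.0, -0.001], [-1.0, -0.012, -0.0], [0.0, 0.001, -1.0]]
wrist_force: [-0.2, -0.3, 0.4]
gripper_width: 1.002
gripper_force: 0.0
```

```bash
python3 - <<'E'
from h import *
import cv2,pickle
s=sense();im=eyes.capture('wrist');pickle.dump(s,open('s1.pkl','wb'))
print(s['time_s'],s['tcp_pos'],np.degrees(np.arctan2(s['ee_rot'][1][0],s['ee_rot'][0][0])),s['joints'],s['wrist_force'])
cv2.imwrite('pics/w1raw.png',im);cv2.imwrite('pics/w1.png',cv2.resize(im,(800,600),interpolation=cv2.INTER_CUBIC))
for n in('cartridge','tall_form','catch_grip','trigger_pad','form','short_cartridge'):
    print(n,[(np.round(d['centre'],3).tolist(),round(d['conf'],2)) for d in eyes.spot_in('wrist',n)][:3])
E
```

```text
4.8 [ 0.49970055 -0.01991705  0.260887  ] -89.34036544618925 [ 1.63509180e+01  8.96259265e+00 -1.47974989e+01 -2.82852209e-03
 -6.62732481e+01 -1.56901465e+01] [-0.22564808 -0.30165741  0.37412473]
cartridge [([0.352, 0.213, 0.021], 0.56)]
tall_form [([0.73, 0.058, 0.04], 0.98)]
catch_grip [([0.59, -0.151, 0.089], 0.55)]
trigger_pad [([0.591, -0.04, 0.116], 0.85)]
form []
short_cartridge [([0.431, 0.044, 0.041], 0.88)]
```

View pics/w1.png

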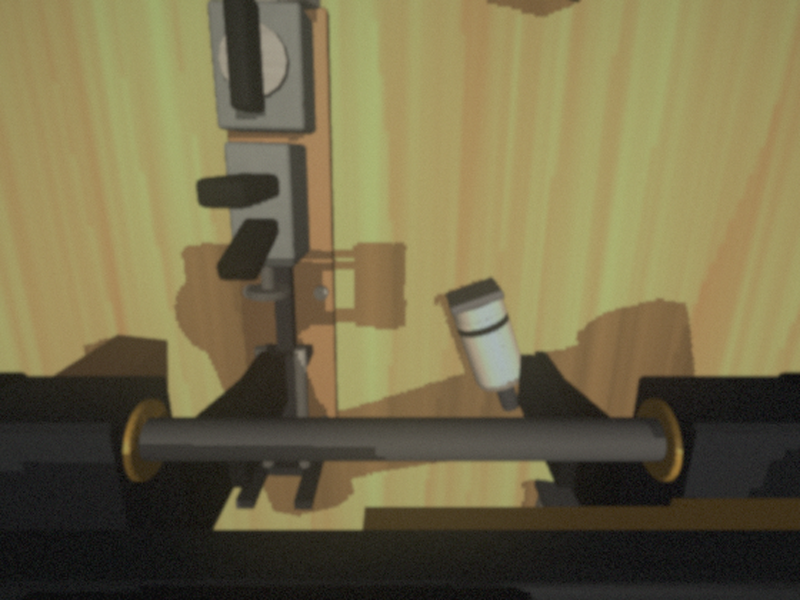

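```bash
python3 - <<'E'
from h import *
import pickle
s=pickle.load(open('s1.pkl','rb'));k=560/800
def w(n,a,b,z): print(n,np.round(ray('wrist',(a+.5)*k-.5,(b+.5)*k-.5,z,s),4))
w('drvRL',225,143,.074);w('drvRR',305,143,.074);w('drvFR',305,263,.074)
w('chFL',219,130,.06);w('chFR',314,131,.06)
w('bar FL',231,110,.099);w('bar FR',265,110,.099);w('bar mid r',258,10,.099);w('barmid l',224,10,.099)
w('board right edge',329,140,.012);w('board right edge2',337,410,.012)
w('grip top rear',200,178,.145);w('grip top front',200,205,.145);w('grip top R?',240,205,.145)
w('trig top front',222,277,.133);w('trig top fr R',255,277,.133)
w('slot/plate L',240,508,.065)
for n,u,v,z in(('form near bottomR',301,125,0),('form near bottomL',264,123,0),('form near topR',303,110,.125),('form near topL',262,106,.125),('form far topR',303,97,.125)):print(n,np.round(ray('top',u,v,z),4))
E
```

```text
drvRL [ 0.6165 -0.1049  0.074 ]
drvRR [ 0.5641 -0.1054  0.074 ]
drvFR [ 0.568 -0.025  0.074]
chFL [ 0.6247 -0.1135  0.06  ]
chFR [ 0.5603 -0.1135  0.06  ]
bar FL [ 0.6023 -0.1232  0.099 ]
bar FR [ 0.5821 -0.1234  0.099 ]
bar mid r [ 0.5822 -0.1759  0.099 ]
barmid l [ 0.6013 -0.1757  0.099 ]
board right edge [ 0.5573 -0.1089  0.012 ]
board right edge2 [0.558  0.1276 0.012 ]
grip top rear [ 0.6063 -0.0862  0.145 ]
grip top front [ 0.6079 -0.0722  0.145 ]
grip top R? [ 0.5866 -0.0724  0.145 ]
trig top front [ 0.6048 -0.0295  0.133 ]
trig top fr R [ 0.5855 -0.0297  0.133 ]
slot/plate L [0.636  0.1921 0.065 ]
form near bottomR [0.7166 0.0596 0.    ]
form near bottomL [0.7234 0.1608 0.    ]
form near topR [0.7243 0.0602 0.125 ]
form near topL [0.7356 0.1613 0.125 ]
form far topR [0.757  0.0596 0.125 ]
```

The wrist view shows the gun's catch bar (243,52), fixed grip (237,190), trigger (248,250) and the short cartridge (485,335). The tall form is clear of the bay by about 120 mm. Next I move to a look point just behind the long cartridge.

```bash
python3 -c "
from h import *
plan([.4997,-.0199,.2609],-89.34,[.355,.15,.2],-97.8)"
```

```text
[[-0.71,0.59,0.25,0.15],[-0.71,0.6,0.25,0.15],[-0.7,0.61,0.25,0.15],[-0.69,0.62,0.25,0.16],[-0.69,0.63,0.26,0.15],[-0.68,0.64,0.25,0.16],[-0.67,0.65,0.26,0.15],[-0.66,0.65,0.25,0.16],[-0.65,0.66,0.26,0.15],[-0.65,0.67,0.25,0.16]]
[[-0.63,0.68,0.26,0.15],[-0.63,0.69,0.25,0.16]]
end [0.355  0.15   0.2001] -97.82
```

>>> jog_arm(
  increments=[
    [-0.71,0.59,0.25,0.15],
    [-0.71,0.6,0.25,0.15],
    [-0.7,0.61,0.25,0.15],
    [-0.69,0.62,0.25,0.16],
    [-0.69,0.63,0.26,0.15],
    [-0.68,0.64,0.25,0.16],
    [-0.67,0.65,0.26,0.15],
    [-0.66,0.65,0.25,0.16],
    [-0.65,0.66,0.26,0.15],
    [-0.65,0.67,0.25,0.16],
  ],
)

```text
time_s: 6.15
tcp_pos: [0.3789, 0.1218, 0.2104]
ee_rot: [[-0.113, -0.994, 0.0], [-0.994, 0.113, 0.0], [-0.0, -0.0, -1.0]]
wrist_force: [0.4, 0.3, -0.8]
gripper_width: 1.003
gripper_force: 0.0
```

>>> jog_arm(
  increments=[
    [-0.63,0.68,0.26,0.15],
    [-0.63,0.69,0.25,0.16],
    [0,0,0,0],
    [0,0,0,0],
  ],
)

```text
time_s: 6.55
tcp_pos: [0.3553, 0.1498, 0.2005]
ee_rot: [[-0.135, -0.991, 0.0], [-0.991, 0.135, 0.0], [-0.0, -0.0, -1.0]]
wrist_force: [0.2, 0.6, -0.0]
gripper_width: 1.001
gripper_force: 0.0
```

```bash
python3 - <<'E'
from h import *
import cv2,pickle
s=sense();im=eyes.capture('wrist');pickle.dump(s,open('s2.pkl','wb'))
print(s['time_s'],s['tcp_pos'],np.degrees(np.arctan2(s['ee_rot'][1][0],s['ee_rot'][0][0])))
cv2.imwrite('pics/w2.png',cv2.resize(im,(800,600),interpolation=cv2.INTER_CUBIC))
for c in('wrist','top'):
  if c=='top': eyes.capture('top')
  for d in eyes.outline_of(c,'cartridge')[:5]:
    m=d['mask'].astype(np.uint8);M=cv2.moments(m,True)
    a=.5*np.degrees(np.arctan2(2*M['mu11'],M['mu20']-M['mu02']));u,v=M['m10']/M['m00'],M['m01']/M['m00']
    e=np.array([np.cos(np.radians(a)),np.sin(np.radians(a))])*20
    p,q=ray(c,*(np.array([u,v])+e),.025,s),ray(c,*(np.array([u,v])-e),.025,s)
    print(c,round(d['conf'],2),int(m.sum()),round(u),round(v),np.round((p+q)/2,4),np.degrees(np.arctan2(*(p-q)[1::-1])))
E
```

```text
6.55 [0.35528725 0.14976274 0.20053327] -97.78420251588753
wrist 0.61 3398 300 293 [0.3501 0.2636 0.025 ] -98.3633347923194
wrist 0.44 146 392 351 [0.2551 0.3528 0.025 ] 177.56465509307137
top 0.95 344 185 308 [0.2316 0.3732 0.025 ] -162.80542215368257
top 0.88 1014 119 291 [0.2775 0.5442 0.025 ] -61.70230982868375
top 0.61 757 216 260 [0.3539 0.2893 0.025 ] -97.10471680663315
top 0.19 88 329 163 [ 0.6057 -0.0126  0.025 ] -145.69262391186254
```

View pics/w2.png

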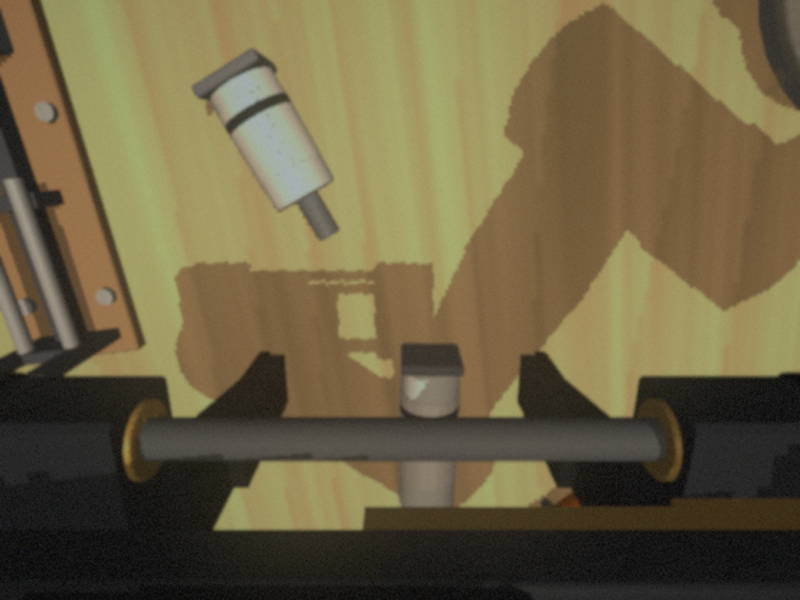

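The wrist view shows the long cartridge with its flange at (402–461,344–375) and the barrel centred at (429,485), well aligned with the tool. The short one is clear at (270,140).

```bash
python3 - <<'E'
from h import *
import pickle
s=pickle.load(open('s2.pkl','rb'));k=560/800
def w(a,b,z): return ray('wrist',(a+.5)*k-.5,(b+.5)*k-.5,z,s)
f=w(431.5,345,.044);b=w(428.5,490,.022);b2=w(430,400,.024)
print(f,b,b2);d=(b-f)[:2];print(np.degrees(np.arctan2(d[1],d[0])),'origin',f[:2]+.065*d/np.hypot(*d))
plan(s['tcp_pos'],-97.78,[.3505,.274,.1],-97.8)
plan([.3505,.274,.1],-97.8,[.3505,.274,.027],-97.8)
E
```

```text
[0.34150688 0.19606379 0.044     ] [0.3585445  0.32936099 0.022     ] [0.34769127 0.24830052 0.024     ]
82.71613601921214 origin [0.34974793 0.26053925]
[[-0.68,0.12,0.56,0.0],[-0.68,0.12,0.56,0.0],[-0.68,0.12,0.56,0.0],[-0.68,0.12,0.56,0.0],[-0.68,0.12,0.56,0.0],[-0.68,0.12,0.56,0.0],[-0.68,0.12,0.56,0.0],[-0.68,0.12,0.55,0.0],[-0.68,0.12,0.56,0.0]]
end [0.3505 0.274  0.0999] -97.78
[[-0.0,0.0,0.91,-0.0],[-0.0,0.0,0.91,-0.0],[-0.0,0.0,0.92,-0.0],[-0.0,0.0,0.91,-0.0]]
end [0.3505 0.274  0.027 ] -97.8
```

>>> jog_arm(
  increments=[
    [-0.68,0.11,0.56,0],
    [-0.68,0.11,0.56,0],
    [-0.68,0.11,0.56,0],
    [-0.68,0.11,0.56,0],
    [-0.68,0.11,0.56,0],
    [-0.68,0.11,0.56,0],
    [-0.68,0.11,0.56,0],
    [-0.68,0.11,0.55,0],
    [-0.68,0.11,0.56,0],
  ],
)

```text
time_s: 7.65
tcp_pos: [0.3522, 0.2748, 0.0987]
ee_rot: [[-0.137, -0.991, -0.0], [-0.991, 0.137, -0.0], [0.0, -0.0, -1.0]]
wrist_force: [-0.4, -0.1, -0.3]
gripper_width: 1.004
gripper_force: 0.0
```

>>> jog_arm(
  increments=[
    [0,0,0.75,0],
    [0,0,0.75,0],
    [0,0,0.75,0],
    [0,0,0.7,0],
    [0,0,0.7,0],
    [0,0,0,0],
  ],
)

```text
time_s: 8.25
tcp_pos: [0.3515, 0.2731, 0.0247]
ee_rot: [[-0.137, -0.991, -0.002], [-0.991, 0.137, -0.004], [0.004, 0.002, -1.0]]
wrist_force: [-0.3, 0.5, 0.1]
gripper_width: 0.999
gripper_force: 0.0
```

>>> jog_arm(
  increments=[
    [0,0,0,0],
    [0,0,0,0],
    [0,0,0,0],
    [0,0,0,0],
    [0,0,0,0],
    [0,0,0,0],
    [0,0,0,0],
  ],
  grip=20,
)

```text
time_s: 8.95
tcp_pos: [0.3523, 0.2738, 0.0268]
ee_rot: [[-0.137, -0.991, 0.0], [-0.991, 0.137, 0.0], [-0.0, -0.0, -1.0]]
wrist_force: [-0.3, 0.6, 2.4]
gripper_width: 0.499
gripper_force: 30.0
```

```bash
python3 -c "
from h import *
plan([.3523,.2738,.0868],-97.85,[.5977,.082,.17],-90.46)"
```

```text
[[0.46,-0.79,-0.24,-0.09],[0.47,-0.79,-0.25,-0.1],[0.47,-0.79,-0.24,-0.09],[0.48,-0.78,-0.25,-0.1],[0.48,-0.78,-0.24,-0.09],[0.49,-0.77,-0.25,-0.1],[0.5,-0.77,-0.24,-0.09],[0.5,-0.77,-0.24,-0.1],[0.51,-0.76,-0.25,-0.09],[0.51,-0.76,-0.24,-0.1]]
[[0.52,-0.75,-0.25,-0.09],[0.52,-0.75,-0.24,-0.1],[0.53,-0.75,-0.25,-0.09],[0.54,-0.74,-0.24,-0.1],[0.54,-0.74,-0.25,-0.09],[0.55,-0.74,-0.24,-0.1],[0.55,-0.73,-0.25,-0.09]]
end [0.5978 0.082  0.17  ] -90.47
```

>>> jog_arm(
  increments=[
    [0,0,-0.6,0],
    [0,0,-0.8,0],
    [0,0,-0.8,0],
    [0,0,-0.8,0],
  ],
)

```text
time_s: 9.35
tcp_pos: [0.3518, 0.2731, 0.0867]
ee_rot: [[-0.137, -0.991, -0.001], [-0.991, 0.137, -0.001], [0.001, 0.001, -1.0]]
wrist_force: [-0.2, 0.2, -3.9]
gripper_width: 0.495
gripper_force: 30.0
```

>>> jog_arm(
  increments=[
    [0.46,-0.79,-0.24,-0.09],
    [0.47,-0.79,-0.25,-0.1],
    [0.47,-0.79,-0.24,-0.09],
    [0.48,-0.78,-0.25,-0.1],
    [0.48,-0.78,-0.24,-0.09],
    [0.49,-0.77,-0.25,-0.1],
    [0.5,-0.77,-0.24,-0.09],
    [0.5,-0.77,-0.24,-0.1],
    [0.51,-0.76,-0.25,-0.09],
    [0.51,-0.76,-0.24,-0.1],
  ],
)

```text
time_s: 10.35
tcp_pos: [0.4964, 0.1599, 0.1348]
ee_rot: [[-0.061, -0.998, -0.002], [-0.998, 0.061, -0.001], [0.001, 0.002, -1.0]]
wrist_force: [-0.1, -0.5, -2.6]
gripper_width: 0.5
gripper_force: 30.0
```

>>> jog_arm(
  increments=[
    [0.52,-0.75,-0.25,-0.09],
    [0.52,-0.75,-0.24,-0.1],
    [0.53,-0.75,-0.25,-0.09],
    [0.54,-0.74,-0.24,-0.1],
    [0.54,-0.74,-0.25,-0.09],
    [0.55,-0.74,-0.24,-0.1],
    [0.55,-0.73,-0.25,-0.09],
    [0,0,0,0],
    [0,0,0,0],
  ],
)

```text
time_s: 11.25
tcp_pos: [0.5968, 0.0816, 0.1686]
ee_rot: [[-0.01, -1.0, -0.003], [-1.0, 0.01, -0.0], [0.0, 0.003, -1.0]]
wrist_force: [0.0, 0.5, -2.1]
gripper_width: 0.5
gripper_force: 30.0
```

```bash
python3 - <<'E'
from h import *
import cv2,pickle
s=sense();im=eyes.capture('wrist');sc=eyes.capture('scene');t=eyes.capture('top');pickle.dump(s,open('s3.pkl','wb'))
print(s['time_s'],s['tcp_pos'],np.degrees(np.arctan2(s['ee_rot'][1][0],s['ee_rot'][0][0])))
W=cv2.resize(im,(533,400));S=cv2.resize(sc[200:340,220:310],(267,415),interpolation=cv2.INTER_CUBIC)[:400]
cv2.imwrite('pics/c3.png',np.hstack([W,S]))
E
```

```text
11.25 [0.59675009 0.08159159 0.16861003] -90.54771063383855
```

View pics/c3.png

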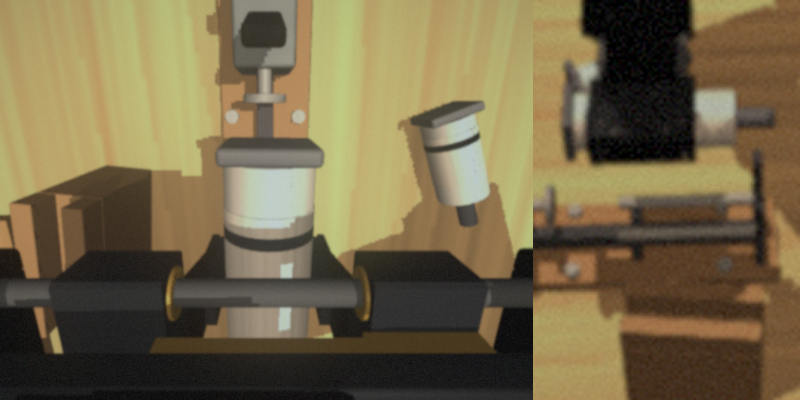

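The view shows the cartridge level and centred at (270,200), over the pusher at (265,98). The flange rear is 65 mm behind the TCP, so the grip is at the middle. I need to shift about 2.5 mm to +x, then lower.

>>> jog_arm(
  increments=[
    [0,-0.12,0,0],
    [0,0,0.8,0],
    [0,0,0.8,0],
    [0,0,0.8,0],
    [0,0,0.8,0],
    [0,0,0.8,0],
    [0,0,0.5,0],
    [0,0,0,0],
  ],
)

```text
time_s: 12.2
tcp_pos: [0.599, 0.0818, 0.0783]
ee_rot: [[-0.008, -1.0, -0.003], [-1.0, 0.008, -0.001], [0.001, 0.003, -1.0]]
wrist_force: [0.2, -0.5, -1.7]
gripper_width: 0.497
gripper_force: 30.0
```

>>> jog_arm(
  increments=[
    [0,0,0.2,0],
    [0,0,0.1,0],
    [0,0,0,0],
    [0,0,0,0],
  ],
)

```text
time_s: 12.6
tcp_pos: [0.6004, 0.0819, 0.0744]
ee_rot: [[-0.008, -1.0, 0.001], [-1.0, 0.008, 0.0], [-0.0, -0.001, -1.0]]
wrist_force: [0.6, -0.2, -1.4]
gripper_width: 0.495
gripper_force: 30.0
```

>>> jog_arm(
  increments=[
    [0,0.06,0.1,0],
    [0,0,0.1,0],
    [0,0,0,0],
    [0,0,0,0],
  ],
)

```text
time_s: 13.0
tcp_pos: [0.599, 0.0819, 0.0701]
ee_rot: [[-0.008, -1.0, 0.0], [-1.0, 0.008, -0.0], [0.0, -0.0, -1.0]]
wrist_force: [-0.3, -0.5, 0.2]
gripper_width: 0.499
gripper_force: 30.0
```

>>> jog_arm(
  increments=[
    [0,0,0.02,0],
    [0,0,0,0],
    [0,0,0,0],
    [0,0,0,0],
    [0,0,0,0],
  ],
  grip=66,
)

```text
time_s: 13.5
tcp_pos: [0.599, 0.0819, 0.0695]
ee_rot: [[-0.008, -1.0, 0.0], [-1.0, 0.008, 0.0], [-0.0, -0.0, -1.0]]
wrist_force: [0.6, -0.2, -0.3]
gripper_width: 0.75
gripper_force: 0.0
```

>>> jog_arm(
  increments=[
    [0,0,-0.5,0],
    [0,0,-0.8,0],
    [0,0,-0.9,0],
    [0,0,-0.9,0],
    [0,0,-0.9,0],
    [0.5,0,-0.9,0],
    [0.9,0,0,0],
    [0.9,0,0,0],
    [0,0,0,0],
  ],
)

```text
time_s: 14.4
tcp_pos: [0.5975, 0.0332, 0.1665]
ee_rot: [[-0.011, -1.0, -0.002], [-1.0, 0.011, -0.0], [0.001, 0.002, -1.0]]
wrist_force: [-0.6, -0.6, -0.0]
gripper_width: 0.757
gripper_force: 0.0
```

```bash
python3 - <<'E'
from h import *
import cv2,pickle
s=sense();im=eyes.capture('wrist');pickle.dump(s,open('s4.pkl','wb'));sc=eyes.capture('scene')
print(s['time_s'],s['tcp_pos'],np.degrees(np.arctan2(s['ee_rot'][1][0],s['ee_rot'][0][0])),s['gripper_width'])
W=cv2.resize(im,(533,400));S=cv2.resize(sc[220:310,140:310],(533,282),interpolation=cv2.INTER_CUBIC)
cv2.imwrite('pics/c4.png',np.hstack([W,cv2.resize(sc[200:335,140:310],(267,212))[:200].repeat(1,0) if 0 else np.vstack([cv2.resize(sc[235:310,235:310],(267,267),interpolation=cv2.INTER_CUBIC),np.zeros((133,267,3),np.uint8)])]))
E
```

```text
14.4 [0.59746037 0.03316026 0.16650407] -90.65786887247965 0.7566427776573065
```

View pics/c4.png

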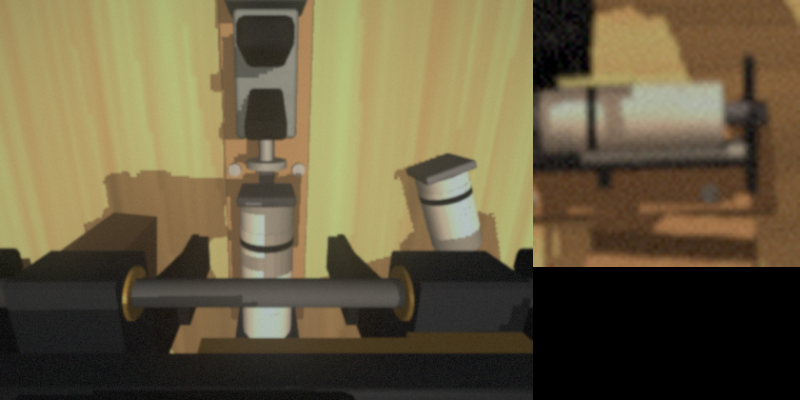

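The cartridge is seated on the rails at (267,260). In the scene crop its nose passes through the plate slot at (745,110). Next is the catch.

>>> jog_arm(
  increments=[
    [0,0.05,-0.9,0],
    [0,0,-0.9,0],
    [0.9,0,-0.2,0],
    [0.9,0,0,0],
    [0.9,0,0,0],
    [0.9,0,0,0],
    [0.9,0,0,0],
    [0.9,0,0,0],
    [0.8,0,0,0],
    [0,0,0,0],
  ],
  grip=60,
)

```text
time_s: 15.5
tcp_pos: [0.5957, -0.0906, 0.2063]
ee_rot: [[-0.011, -1.0, -0.002], [-1.0, 0.011, -0.0], [0.0, 0.002, -1.0]]
wrist_force: [1.0, 0.0, -0.1]
gripper_width: 0.695
gripper_force: 0.0
```

```bash
python3 - <<'E'
from h import *
import cv2,pickle
s=sense();im=eyes.capture('wrist')
print(s['time_s'],s['tcp_pos'],np.degrees(np.arctan2(s['ee_rot'][1][0],s['ee_rot'][0][0])),s['joints'])
print([(np.round(d['centre'],4),d['conf']) for d in eyes.spot_in('wrist','catch_grip')])
cv2.imwrite('pics/c5.png',cv2.resize(im,(800,600)))
E
```

```text
15.5 [ 0.59568953 -0.09058733  0.20627801] -90.65409788036068 [ 6.73085940e+00  2.14166995e+01 -5.72828289e+00 -4.21345868e-03
 -6.29826690e+01 -7.38305316e+00]
[(array([ 0.5967, -0.1515,  0.0955]), 0.78)]
```

View pics/c5.png

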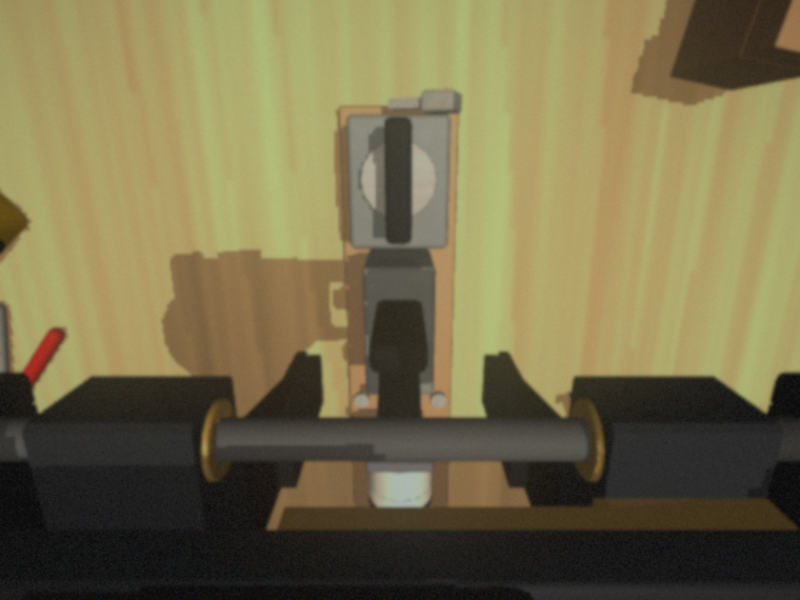

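The view shows the catch bar at (398,180), the fixed grip at (400,335) and the tumbling weight at (440,100). Next I move over the bar and lower.

>>> jog_arm(
  increments=[
    [0.8,-0.06,0,0],
    [0.8,0,0,0],
    [0.8,0,0.4,0],
    [0.82,0,0.8,0],
    [0,0,0.8,0],
    [0,0,0.8,0],
    [0,0,0.8,0],
    [0,0,0.8,0],
    [0,0,0.8,0],
    [0,0,0,0],
  ],
  grip=50,
)

```text
time_s: 16.6
tcp_pos: [0.595, -0.1532, 0.1003]
ee_rot: [[-0.01, -1.0, -0.006], [-1.0, 0.01, 0.001], [-0.001, 0.006, -1.0]]
wrist_force: [-0.7, 0.4, -0.8]
gripper_width: 0.571
gripper_force: 0.0
```

>>> jog_arm(
  increments=[
    [0,0,0,0],
    [0,0,0,0],
  ],
)

```text
time_s: 16.8
tcp_pos: [0.5978, -0.1529, 0.1043]
ee_rot: [[-0.008, -1.0, 0.002], [-1.0, 0.008, -0.0], [0.0, -0.002, -1.0]]
wrist_force: [0.3, -0.2, 0.1]
gripper_width: 0.574
gripper_force: 0.0
```

Settle to z≈0.099, y≈-0.1545, then close.

>>> jog_arm(
  increments=[
    [0.08,0.03,0.27,0],
    [0,0,0,0],
    [0,0,0,0],
  ],
)

```text
time_s: 17.1
tcp_pos: [0.5965, -0.1542, 0.0982]
ee_rot: [[-0.008, -1.0, 0.0], [-1.0, 0.008, -0.0], [0.0, -0.0, -1.0]]
wrist_force: [0.2, 0.4, -0.6]
gripper_width: 0.574
gripper_force: 0.0
```

>>> jog_arm(
  increments=[
    [0,0,0,0],
    [0,0,0,0],
    [0,0,0,0],
    [0,0,0,0],
    [0,0,0,0],
    [0,0,0,0],
  ],
  grip=5,
)

```text
time_s: 17.7
tcp_pos: [0.5969, -0.1541, 0.0981]
ee_rot: [[-0.008, -1.0, 0.001], [-1.0, 0.008, -0.0], [0.0, -0.001, -1.0]]
wrist_force: [0.9, 0.1, -0.7]
gripper_width: 0.157
gripper_force: 30.0
```

>>> jog_arm(
  increments=[
    [0,0,0,0.7],
    [0,0,0,0.7],
    [0,0,0,0.7],
    [0,0,0,0.7],
    [0,0,0,0.7],
    [0,0,0,0.7],
    [0,0,0,0.7],
  ],
)

```text
time_s: 18.4
tcp_pos: [0.5979, -0.1543, 0.0981]
ee_rot: [[-0.391, -0.92, 0.003], [-0.92, 0.391, -0.0], [-0.001, -0.003, -1.0]]
wrist_force: [2.0, -1.1, -1.6]
gripper_width: 0.156
gripper_force: 30.0
```

```bash
python3 -c "
from h import *
s=sense();print(s['tcp_pos'],np.degrees(np.arctan2(s['ee_rot'][1][0],s['ee_rot'][0][0])),s['wrist_force'],s['moment'],s['gripper_width'])"
```

```text
[ 0.59787853 -0.15425014  0.09809619] -113.01876075030978 [ 1.95675152 -1.13266343 -1.58150676] [-0.27747388 -0.77090889  0.06321052] 0.15613944052708667
```

>>> jog_arm(
  increments=[
    [0,0,0,0.7],
    [0,0,0,0.7],
    [0,0,0,0.7],
    [0,0,0,0.7],
    [0,0,0,0.7],
    [0,0,0,0.7],
    [0,0,0,0.7],
    [0,0,0,0.7],
  ],
)

```text
time_s: 19.2
tcp_pos: [0.5988, -0.1549, 0.0981]
ee_rot: [[-0.751, -0.66, 0.005], [-0.66, 0.751, -0.001], [-0.003, -0.004, -1.0]]
wrist_force: [5.1, -4.1, -4.4]
gripper_width: 0.157
gripper_force: 30.0
```

>>> jog_arm(
  increments=[
    [0,0,0,0.7],
    [0,0,0,0.7],
    [0,0,0,0.7],
    [0,0,0,0.7],
    [0,0,0,0.7],
    [0,0,0,0.6],
    [0,0,0,0],
    [0,0,0,0],
  ],
)

```text
time_s: 20.0
tcp_pos: [0.5992, -0.1556, 0.0981]
ee_rot: [[-0.923, -0.384, 0.006], [-0.384, 0.923, -0.002], [-0.005, -0.004, -1.0]]
wrist_force: [6.4, -6.7, -5.2]
gripper_width: 0.153
gripper_force: 30.0
```

```bash
python3 -c "
from h import *
s=sense();print(s['tcp_pos'],np.degrees(np.arctan2(s['ee_rot'][1][0],s['ee_rot'][0][0])),s['wrist_force'],s['moment'],s['gripper_width'],s['joints'])"
```

```text
[ 0.5992396  -0.15555417  0.09810693] -157.40612165560984 [ 6.42726726 -6.72694034 -5.18413379] [-1.82586695 -1.66338187 -0.08097135] 0.1525518627316314 [  0.46148675  28.7860035  -11.04093754   0.15013993 -49.82623485
 -67.96469285]
```

>>> jog_arm(
  increments=[
    [0,0,0,0],
    [0,0,0,0],
    [0,0,0,0],
    [0,0,-0.4,0],
    [0,0,-0.9,0],
    [0,0,-0.9,0],
    [0,0,-0.9,0],
    [0,0,-0.9,0],
    [0,0,-0.9,0],
    [0,0,-0.9,0],
  ],
  grip=50,
)

```text
time_s: 21.0
tcp_pos: [0.5963, -0.1539, 0.2156]
ee_rot: [[-0.923, -0.385, 0.001], [-0.385, 0.923, 0.0], [-0.001, -0.0, -1.0]]
wrist_force: [-0.0, 0.1, -0.2]
gripper_width: 0.573
gripper_force: 0.0
```

```bash
python3 -c "
from h import *
s=sense();p=s['tcp_pos'];t=np.degrees(np.arctan2(s['ee_rot'][1][0],s['ee_rot'][0][0]))
print(p,t)
plan(p,t,[.665,-.062,.215],-179.6)"
```

```text
[ 0.59634714 -0.15389888  0.21563954] -157.3720033600773
[[-0.82,0.49,0.01,0.81],[-0.79,0.54,0.0,0.81],[-0.75,0.59,0.01,0.81],[-0.72,0.64,0.0,0.81],[-0.67,0.68,0.01,0.8],[-0.63,0.72,0.0,0.81]]
end [ 0.6651 -0.0619  0.215 ] -179.6
```

>>> jog_arm(
  increments=[
    [-0.82,0.49,0,0.81],
    [-0.79,0.54,0,0.81],
    [-0.75,0.59,0,0.82],
    [-0.72,0.64,0,0.82],
    [-0.67,0.68,0,0.82],
    [-0.63,0.72,0,0.82],
    [0,0,0,0],
    [0,0,0,0],
  ],
  grip=87,
)

```text
time_s: 21.8
tcp_pos: [0.6652, -0.0619, 0.2143]
ee_rot: [[-1.0, -0.004, -0.0], [-0.004, 1.0, -0.0], [0.0, -0.0, -1.0]]
wrist_force: [-0.6, -0.0, -0.1]
gripper_width: 0.994
gripper_force: 0.0
```

```bash
python3 - <<'E'
from h import *
import cv2,pickle
s=sense();im=eyes.capture('wrist');pickle.dump(s,open('s6.pkl','wb'))
print(s['time_s'],s['tcp_pos'],np.degrees(np.arctan2(s['ee_rot'][1][0],s['ee_rot'][0][0])),s['gripper_width'])
cv2.imwrite('pics/c6.png',cv2.resize(im,(800,600),interpolation=cv2.INTER_CUBIC))
E
```

```text
21.8 [ 0.66515718 -0.06188308  0.21429898] -179.7555534092167 0.9942798949404292
```

View pics/c6.png

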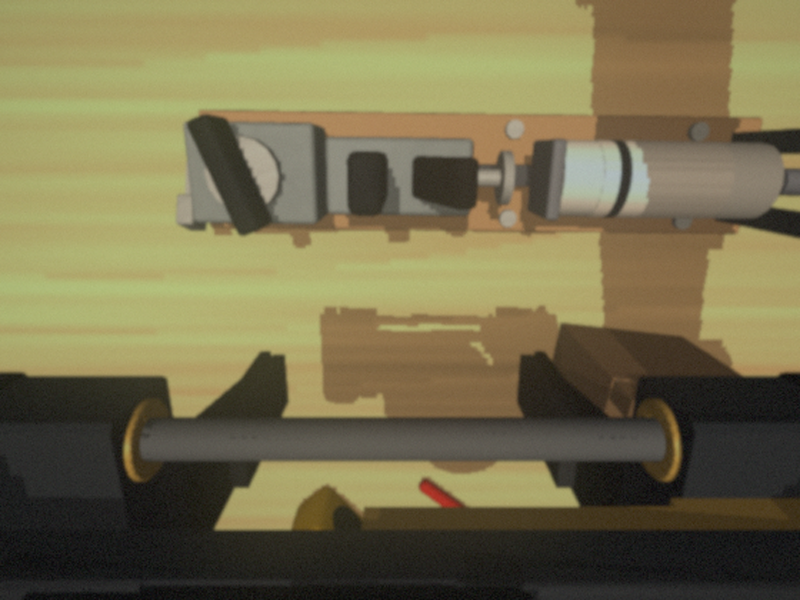

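The catch bar is now over at about 65–69° (230,175), having clicked. The fixed grip's rear edge is at u=347 and the trigger front at u=476. That puts the grip rear at y≈-0.086 and the centreline at x≈0.597.

>>> jog_arm(
  increments=[
    [0.85,0.1,0,0],
    [0.85,0.1,0,0],
    [0.85,0.1,0,0],
    [0.85,0,0,0],
    [0,0,0.3,0],
    [0,0,0.8,0],
    [0,0,0.9,0],
    [0,0,0.9,0],
    [0,0,0.9,0],
    [0,0,0.7,0],
  ],
)

```text
time_s: 22.85
tcp_pos: [0.5972, -0.057, 0.1227]
ee_rot: [[-1.0, -0.002, -0.001], [-0.002, 1.0, -0.0], [0.001, -0.0, -1.0]]
wrist_force: [-0.8, -0.2, -0.3]
gripper_width: 1.0
gripper_force: 0.0
```

>>> jog_arm(
  increments=[
    [0,0,0.15,0],
    [0,0,0,0],
    [0,0,0,0],
  ],
)

```text
time_s: 23.15
tcp_pos: [0.5981, -0.0566, 0.1218]
ee_rot: [[-1.0, -0.003, 0.002], [-0.003, 1.0, -0.0], [-0.002, -0.0, -1.0]]
wrist_force: [-0.0, -0.2, 0.7]
gripper_width: 1.001
gripper_force: 0.0
```

Shift the middle to y≈-0.068 while closing to 62 mm.

>>> jog_arm(
  increments=[
    [0,-0.2,0,0],
    [0,-0.2,0,0],
    [0,-0.15,0,0],
    [0,0,0,0],
    [0,0,0,0],
  ],
  grip=62,
)

```text
time_s: 23.65
tcp_pos: [0.5983, -0.0659, 0.1223]
ee_rot: [[-1.0, -0.003, 0.003], [-0.003, 1.0, 0.002], [-0.003, 0.002, -1.0]]
wrist_force: [-1.1, 7.5, 4.2]
gripper_width: 0.727
gripper_force: 3.6
```

>>> jog_arm(
  increments=[
    [0,0,0,0],
    [0,0,0,0],
    [0,0,0,0],
  ],
  grip=45,
)

```text
time_s: 23.95
tcp_pos: [0.5987, -0.0652, 0.1225]
ee_rot: [[-1.0, -0.003, 0.004], [-0.003, 1.0, 0.003], [-0.004, 0.003, -1.0]]
wrist_force: [-1.2, 12.6, 4.6]
gripper_width: 0.553
gripper_force: 5.7
```

>>> jog_arm(
  increments=[
    [0,0,0,0],
    [0,0,0,0],
    [0,0,0,0],
    [0,0,0,0],
    [0,0,0,0],
    [0,0,0,0],
    [0,0,0,0],
  ],
  grip=25,
)

```text
time_s: 24.65
tcp_pos: [0.5987, -0.0688, 0.1225]
ee_rot: [[-1.0, -0.002, 0.004], [-0.002, 1.0, -0.001], [-0.004, -0.001, -1.0]]
wrist_force: [0.7, -5.1, 4.8]
gripper_width: 0.405
gripper_force: 30.0
```

Fully squeezed (35 mm opening). Hold briefly, then release.

>>> jog_arm(
  increments=[
    [0,0,0,0],
    [0,0,0,0],
    [0,0,0,0],
  ],
)

```text
time_s: 24.95
tcp_pos: [0.5988, -0.0688, 0.1225]
ee_rot: [[-1.0, -0.002, 0.004], [-0.002, 1.0, -0.001], [-0.004, -0.001, -1.0]]
wrist_force: [1.7, -5.7, 5.1]
gripper_width: 0.413
gripper_force: 30.0
```

>>> jog_arm(
  increments=[
    [0,0,0,0],
    [0,0,0,0],
    [0,0,0,0],
    [0,0,0,0],
    [0,0.2,0,0],
    [0,0.25,0,0],
    [0,0.15,0,0],
    [0,0,0,0],
    [0,0,0,0],
  ],
  grip=87,
)

```text
time_s: 25.85
tcp_pos: [0.5972, -0.0556, 0.1212]
ee_rot: [[-1.0, -0.003, -0.0], [-0.003, 1.0, -0.0], [0.0, -0.0, -1.0]]
wrist_force: [-0.1, -0.1, 0.5]
gripper_width: 0.995
gripper_force: 0.0
```

>>> jog_arm(
  increments=[
    [0,0,-0.4,0],
    [0,0,-0.8,0],
    [0,0,-0.9,0],
    [0,0,-0.9,0],
    [0,0,-0.9,0],
    [-0.8,0,-0.9,0],
    [-0.9,0,0,0],
    [-0.9,0,0,0],
    [-0.8,0,0,0],
    [0,0,0,0],
  ],
)

```text
time_s: 26.85
tcp_pos: [0.6667, -0.0555, 0.2171]
ee_rot: [[-1.0, -0.002, 0.001], [-0.002, 1.0, -0.0], [-0.001, -0.0, -1.0]]
wrist_force: [-0.8, 0.7, 0.5]
gripper_width: 1.001
gripper_force: 0.0
```

```bash
python3 - <<'E'
from h import *
import cv2
s=sense();im=eyes.capture('wrist');sc=eyes.capture('scene')
print(s['time_s'],s['tcp_pos'],s['wrist_force'],s['gripper_width'])
a=cv2.resize(im,(800,600),interpolation=cv2.INTER_CUBIC)[60:330]
b=cv2.resize(sc[235:310,140:312],(757,330),interpolation=cv2.INTER_CUBIC)
cv2.imwrite('pics/c7.png',np.vstack([a,np.pad(b,((0,0),(0,43),(0,0)))]))
E
```

```text
26.85 [ 0.66671483 -0.05549368  0.2170521 ] [-0.77317342  0.68241997  0.51049531] 1.000611946157081
```

View pics/c7.png

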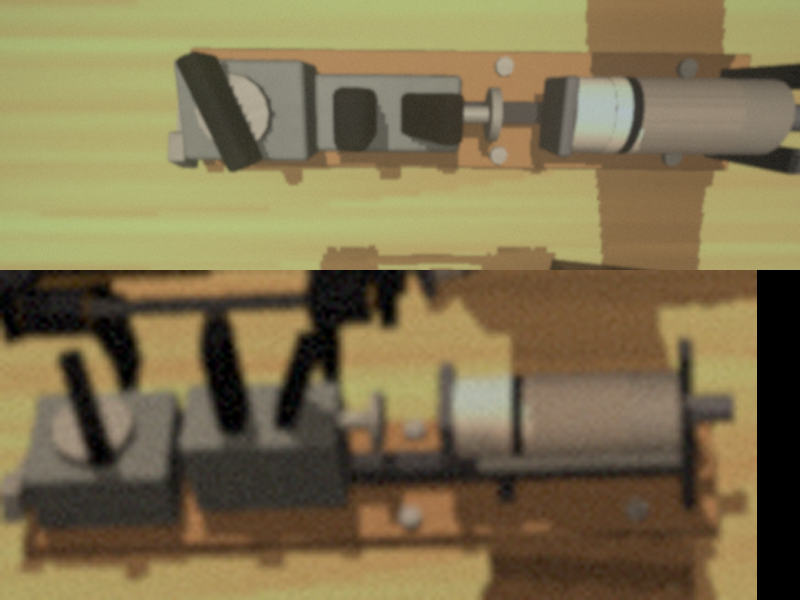

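The picture shows the cartridge shoulder against the front plate (683,410), the catch over, the trigger sprung back and the gripper clear. Handing in.

```bash
python3 -c "
from station import r
print(r.finish_job())"
```

```text
the job is handed in; nothing more can be done
None
```

I loaded the long cartridge, turned the catch over and squeezed and released the trigger; the last picture shows the cartridge's shoulder at the front plate and the trigger back. I handed the job in at about 27 s of the 56 s allowed, and the hand-in call returned no verdict.

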